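# Hold the blue reference block in the photometer beam

## Robot

A 6-joint arm with a two-finger parallel gripper is mounted at the origin on the work surface. World frame = base frame: x ahead of the robot, y to its left, z up, the work surface at z = 0. Lengths are in m, angles in degrees, forces in N, time in s.
With the tool pointing down it reaches from about 0.375 to 0.825 m from the base axis. Payload 5.5 kg.
Tool frame: the origin (TCP) lies at the very end of the fingers, on their centre line; the grasp point (between the pads) lies 19 mm behind it; z points along the fingers, y is the line along which they close (so a half turn about z gives the same grasp; the last joint's range is limited). The gripper opens to 85 mm and grips with 20 to 120 N. Pads are 22 mm wide; open, the fingers measure 114 mm over their backs; the gripper's body (76 mm by 85 mm) begins 54 mm behind the grasp point. The pads swing forward as they close: fully open they stand 13 mm farther back than shut.
Start: joints at [68.468, 17.962, -2.699, 69.339, 0, 90], TCP at [0.22, 0.558, 0.231] pointing down, gripper open.
Joint ranges: [-152.73, 152.73], [-39.44, 99.34], [-58.76, 71.6], [-118.89, 123.64], [-81.53, 83.1], [-180, 180]. Speed limits (degrees/s): [136.94, 136.94, 172.46, 180, 180, 180].

## Interface

Orientations are given as [roll, pitch, yaw] about the fixed x, y, z axes, in that order (R = Rz(yaw) Ry(pitch) Rx(roll)).
In Python, from plant import get_state, cams, ctrl gives the robot as it stands.
- The arm moves only by the shell command python3 -m crank 'ROWS' [OPENING]. ROWS is text: rows parted by semicolons, each of 6 numbers parted by spaces: the shift along the tool's x, y, z in cm, then the turn, a rotation vector about the tool's x, y, z in degrees. A call has 1 to 10 rows; each row is the pose to reach, as a shift and turn from the pose commanded when the call began, along the tool's axes at that moment; what a row does not reach only later rows make up. A row lasts 1/8 s, in which the tool goes at most 62.5 mm and 10.7 degrees, less where a joint would pass 70% of its speed; a pose out of reach is approached as far as the arm can. A call with a gripper value outside its range is refused whole. OPENING is the opening, from 0 (shut) to 1 (fully open), set as the call begins (- or left out, the last holds). The fingers move at their own pace and stop on an object; the grip force is fixed at half the most. Time passes only in rows, so rows that repeat a pose let the fingers close. It gives the time, the measured TCP pose, the force, the opening and the grip force at its end, in the units of the state.
- get_state(): the state, without advancing time (a new reading comes with each control period).
- cams.read_camera(name): name is "scene" or "top"; returns a dict with "color" (400x640x3 uint8, red, green, blue), "z_map" (400x640 float32, m along the optical axis (not along the pixel's ray), 0 where there is no reading), "intrinsics" (3x3 intrinsics, pixels), "extrinsics" (4x4, takes a point from world to camera coordinates). Camera axes: x right, y up, looking along -z (the intrinsics and any distortion apply to the point x, -y, -z); pixel columns grow to the right and rows downward; lengths in m; the calibration is good to about 2 mm. A picture is of the moment at which its call begins.
- ctrl.finish_job(): hands the job in; it is judged then, once.
The state is a dict: "t": time; "qpos": joint angles; "joint_velocities": joint speeds; "tau": joint torques, N m; "eef_pos": TCP position; "ee_rot": TCP orientation; "force": force on the tool from outside, world axes, zero at the start; "torque": the same for the moment, N m; "finger_gap": opening from 0.0 (shut) to 1.0 (fully open); "grasp_force": force on a finger pad.
Only numpy, scipy, OpenCV 4.12 (cv2) and the standard library are available. Lean on these libraries where they do the work, as an engineer would, in place of code of your own. Each camera call takes 0.05 s, during which the arm holds its last target. There are 200 camera calls.

## Task

First switch on the photometer's lamp by pushing the red-knobbed toggle lever fully over, away from the robot. Then take the blue glass reference block out of the yellow rack, gripping it by its two broad frosted faces only (fingers never on the narrow polished windows), and hold it upright in the light path midway between lamp and detector, so that the beam goes squarely in through one polished window and out of the other at the ringed spots. Finish while holding it there in the gripper, still and touching nothing else; never let it touch the photometer, and leave the other blocks, the wash bottle and the marker alone.

Things in the scene. Friction and masses are not known exactly. Their poses are not given: they have to be found in the camera images.
- photometer: open photometer fixed to the bench: aluminium base plate 110 mm (x) by 360 mm (y, from -140 to +220), 15 mm thick; lamp house and detector stand on it with a free gap of 100 mm between their tubes. The light beam runs along y at x = 0, 65 mm above the bench. Origin: on the bench below mid-gap; x points away from the robot within 0.25 rad, z up
- beam (a point): the point on the light beam midway between lens tube and detector tube, 65 mm above the bench; its axes are the photometer's (beam along y)
- lens (a point): centre of the end of the dark lens tube (28 mm diameter) where the beam leaves the lamp, at y = +50 mm in the photometer's frame, 65 mm above the bench. The violet lamp house behind it is 80 x 80 mm, centred at y = +105 mm, its top 95 mm above the bench
- detector (a point): centre of the end of the detector's tube (28 mm diameter), at y = -50 mm in the photometer's frame, 65 mm above the bench. The grey detector box behind it is 60 mm (x) by 50 mm (y), centred at y = -90 mm, its top 85 mm above the bench
- lamp_switch (a joint): angle of the toggle lever that switches the lamp, rad: 0 to 0.25 at the start (off, leaning towards the robot), 1.0 at the stop when fully over (on, leaning away from the robot). It stays where it is left; pushing the knob over takes about 1 N
- lamp_switch_tip (a point): centre of the lever's red ball knob (26 mm diameter) on a 10 mm rod, 60 mm from the pivot at x = 0, y = +185, z = 37 mm in the photometer's frame. The knob swings in the photometer's x-z plane from x = -29 mm (off) over the top to x = +29 mm (on), centre 90 to 97 mm above the bench. The grey housing below is 70 mm (x) by 50 mm (y), top 40 mm above the bench
- rack: yellow rack fixed to the bench, 60 mm (x) by 180 mm (y) by 28 mm high, with three pockets 18 mm deep at y = -60, 0 and +60 mm, each 24.5 mm (x) by 14.5 mm (y), each holding a reference block whose axes are those of the rack to within the play. Origin: centre of its underside, on the bench
- blue: blue solid-glass reference block, cuvette form, upright in any one of the rack's pockets, its upper 27 mm above the rack: 22.5 mm long (x), 12.5 mm wide (y), 45 mm high, 20 to 50 g. The broad pale faces (+y, -y) are frosted, to be gripped; the narrow deep blue ones (+x, -x) are the windows. Light goes along x, either way. Origin: centre of its underside, 10 mm above the bench in the rack; z up
- blue_windows: the two polished windows of the blue block, 7.5 mm wide and 45 mm high, at its +x and -x ends; the fingers must never touch them. Same origin and axes as the blue block
- blue_eye (a point): the middle of the blue block at the height of the small white rings on its windows, 12 mm above its underside: the point to bring onto the beam
- amber: a reference block like the blue one, same size and shape but amber, standing in another pocket of the rack; leave it alone. Origin: centre of its underside
- green: a reference block like the blue one, same size and shape but green, standing in another pocket of the rack; leave it alone. Origin: centre of its underside
- wash_bottle: white wash bottle with a blue cap and spout, 60 mm in diameter, 168 mm high, standing on the bench; leave it alone. Origin: centre of its underside
- marker: white marker pen with a red cap, 128 mm long (x), 11 mm thick, lying on the bench beyond the photometer; leave it alone. Origin: middle of its underside

How it is judged:
By the outcome, as a careful person would: the job done as asked, in the order asked, and still so for the second after the job is handed in, while the arm keeps its last pose, push and grip.
It also fails if it takes over 64 s, if anything falls off the work surface, if the arm or the gripper's body presses on something with over 40 N, if the wrist force passes 120 N, or if a joint passes its speed limit or range.

## Working session

There is one attempt and no reset: what is moved stays moved. The work goes in short steps, Python scripts to look and compute and a shell command to move; the robot and the scene stay as the last step left them, time stands still between calls to the robot, and variables do not carry over. Pictures are saved under pics/ and viewed, at most 10 in all, crops included, and the job is handed in when it is done.

```bash
mkdir -p pics; ls
cat > h.py <<'E'
import numpy as np,cv2
from plant import get_state,cams,ctrl
def shot(n,f):
    d=cams.read_camera(n); np.savez('pics/'+f+'.npz',**d)
    cv2.imwrite('pics/'+f+'.png',d['color'][...,::-1]); return d
def world(d):
    z=d['z_map'].astype(float); K=np.array(d['intrinsics']); E=np.array(d['extrinsics'])
    v,u=np.mgrid[:z.shape[0],:z.shape[1]]
    P=np.stack([(u-K[0,2])/K[0,0]*z,-(v-K[1,2])/K[1,1]*z,-z],-1)
    return (P-E[:3,3])@E[:3,:3]
E
python3 - <<'E'
from h import *
s=get_state();print(s)
for n in('scene','top'):
    d=shot(n,n+'0');print(d.keys(),d['intrinsics'],d['extrinsics'])
E
```

```text
pics
{'t': 0.0, 'qpos': array([ 6.84671558e+01,  1.80031158e+01, -2.75588996e+00,  6.93388414e+01,
       -1.77831033e-04,  8.99991560e+01]), 'joint_velocities': array([-0.04913308,  0.03845291, -0.05131343, -0.02802086, -0.04074771,
       -0.01762932]), 'tau': array([-1.90703053e-03, -5.39604127e+01,  3.39740539e+01,  1.95932365e-02,
       -1.44874252e-04, -2.94063440e-08]), 'eef_pos': array([0.22000662, 0.55757901, 0.23043309]), 'ee_rot': array([-1.79902153e+02,  1.76389482e-04,  1.58468000e+02]), 'force': array([0.63692167, 0.05581902, 0.1772575 ]), 'torque': array([ 0.02939999, -0.00360473, -0.00433505]), 'grasp_force': 0.0, 'finger_gap': 0.9985134632476312}
dict_keys(['color', 'z_map', 'intrinsics', 'extrinsics']) [[477.3561147    0.         312.46246945]
 [  0.         477.3561147  199.8053316 ]
 [  0.           0.           1.        ]] [[ 0.25174696  0.96766896  0.01550006 -0.14955764]
 [-0.76744122  0.18984725  0.6123659   0.41522758]
 [ 0.58962483 -0.16605664  0.79042252 -1.50200857]
 [ 0.          0.          0.          1.        ]]
dict_keys(['color', 'z_map', 'intrinsics', 'extrinsics']) [[487.47584484   0.         318.09675059]
 [  0.         487.47584484 195.38875992]
 [  0.           0.           1.        ]] [[-0.00578936 -0.9999341   0.00991331 -0.03110531]
 [ 0.99287138 -0.00456768  0.11910316 -0.62344732]
 [-0.11905003  0.01053217  0.99283239 -1.01375015]
 [ 0.          0.          0.          1.        ]]
```

View pics/scene0.png

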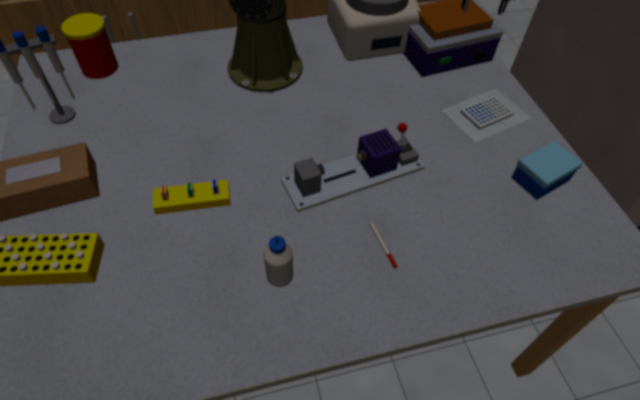

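View pics/top0.png

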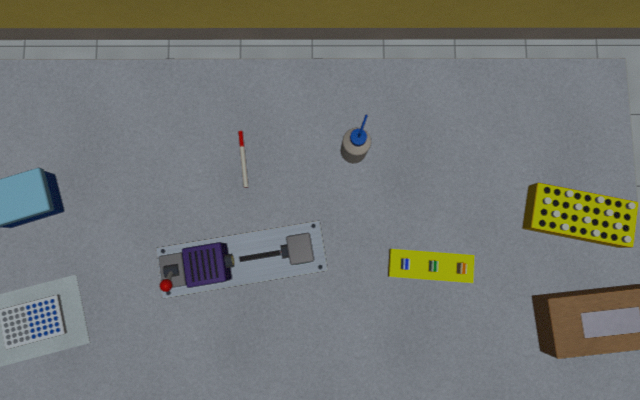

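The scene view shows the photometer in the centre, with the rack to its left and the bottle and marker beyond. In the top view (up = +x, left = +y), the red knob is at (166,286), the lamp house at (205,264), the detector at (300,249), and the rack's blue, green and amber blocks at (405,264), (433,266) and (461,268). Next I'll measure these.

```bash
cat > m.py <<'E'
from h import *
d=dict(np.load('pics/top0.npz'));W=world(d);c=d['color'];hsv=cv2.cvtColor(c,cv2.COLOR_RGB2HSV)
K=d['intrinsics'];E=d['extrinsics']
v,u=np.mgrid[:400,:640]
def at(uv,z):  # pixel -> world on plane z
    uv=np.atleast_2d(uv);r=np.stack([(uv[:,0]-K[0,2])/K[0,0],-(uv[:,1]-K[1,2])/K[1,1],-np.ones(len(uv))],-1)@E[:3,:3]
    o=-E[:3,:3].T@E[:3,3];return o+r*((z-o[2])/r[:,2])[:,None]
def roi(a,b,e,f):return (u>=a)&(u<b)&(v>=e)&(v<f)
def rect(m,z,n):
    m=m.astype(np.uint8)
    k,l,st,ce=cv2.connectedComponentsWithStats(m);i=1+np.argmax(st[1:,4])
    p=at(np.argwhere(l==i)[:,::-1].astype(float),z)[:,:2]
    (cx,cy),s,a=cv2.minAreaRect((p*1000).astype(np.float32));zz=W[...,2][l==i]
    print(n,st[i,4],'rect c',round(cx,1),round(cy,1),'size',np.round(s,1),'ang',round(a,2),'mean',p.mean(0).round(4),'z med/95',np.percentile(zz,[5,50,95]).round(4))
h,s,val=hsv[...,0],hsv[...,1],hsv[...,2]
print('bench z',np.median(W[...,2][roi(330,380,250,300)]))
rk=roi(380,485,240,292)
full=(h>20)&(h<35)&(s>120)&rk
mm=cv2.morphologyEx(full.astype(np.uint8),cv2.MORPH_CLOSE,np.ones((25,25)));rect(mm>0,.028,'rack')
# blocks: high points in the rack
hi=(W[...,2]>.042)&rk
for a,b,n in((395,418,'blue'),(420,446,'green'),(448,475,'amber')):
    rect(hi&roi(a,b,240,292),.055,n)
ph=roi(145,335,210,305)
z=W[...,2]
rect(ph&(z>.08)&roi(175,235,230,300)&(z<.11),.095,'lamp')
rect(ph&(z>.075)&roi(280,325,220,275),.085,'det')
rect(cv2.morphologyEx((ph&(z>.009)).astype(np.uint8),cv2.MORPH_OPEN,np.ones((3,3)))>0,.015,'plate')
rect(ph&((h<8)|(h>172))&(s>150),.095,'knob')
rect(ph&((h<8)|(h>172))&(s>150),.108,'knobtop')
p=W[ph&((h<8)|(h>172))&(s>150)];print(p.mean(0),p.max(0))
E
python3 m.py
python3 - <<'E'
import cv2
a=cv2.imread('pics/top0.png')
x=cv2.resize(a[205:305,140:340],None,fx=4,fy=4,interpolation=cv2.INTER_CUBIC);y=cv2.resize(a[240:290,380:485],None,fx=4,fy=4,interpolation=cv2.INTER_CUBIC)
y=cv2.copyMakeBorder(y,0,0,0,800-y.shape[1],0)
import numpy as np
cv2.imwrite('pics/crop0.png',cv2.convertScaleAbs(np.vstack([x,y]),alpha=1.6))
E
```

```text
bench z 0.001006518523629476
rack 2385 rect c 472.2 -275.5 size [182.3  59.7] ang 85.37 mean [ 0.472  -0.2755] z med/95 [0.0254 0.0295 0.056 ]
blue 76 rect c 476.0 -216.9 size [12.6 20.9] ang 88.48 mean [ 0.4761 -0.217 ] z med/95 [0.0491 0.0559 0.0595]
green 82 rect c 471.5 -276.4 size [14.7 21.1] ang 88.08 mean [ 0.4719 -0.2759] z med/95 [0.0476 0.0556 0.059 ]
amber 88 rect c 467.0 -336.0 size [16.8 21.3] ang 87.69 mean [ 0.4671 -0.3355] z med/95 [0.0443 0.0558 0.0605]
lamp 1641 rect c 478.9 191.5 size [79.5 87.5] ang 9.15 mean [0.4783 0.1942] z med/95 [0.0918 0.0956 0.0988]
det 797 rect c 508.2 10.6 size [59.5 64. ] ang 9.14 mean [0.5087 0.0064] z med/95 [0.0792 0.0853 0.0885]
plate 8518 rect c 488.3 132.7 size [110.  361.6] ang 9.18 mean [0.4882 0.1326] z med/95 [0.0131 0.018  0.0975]
knob 115 rect c 438.4 270.6 size [21.3 23.3] ang 45.45 mean [0.4386 0.2706] z med/95 [0.0957 0.1007 0.105 ]
knobtop 115 rect c 439.2 266.7 size [21.  22.9] ang 45.45 mean [0.4394 0.2667] z med/95 [0.0957 0.1007 0.105 ]
[0.43896854 0.26889716 0.10055268] [0.45025066 0.28135574 0.10652155]
```

View pics/crop0.png

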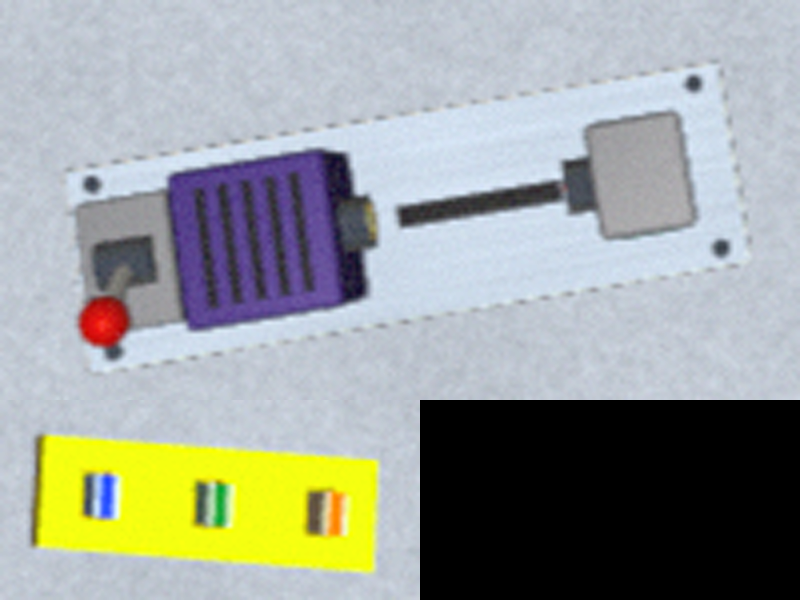

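Everything matches the given sizes: photometer yaw is about +9.15° with origin (0.4947, 0.0932), rack yaw is about -4.6°, and blue is at about (0.477, -0.216). I'll write the row helper and check with the scene camera.

```bash
cat > go.py <<'E'
# usage: go.py x y z yaw -> shift (cm) and rotvec (deg) in the tool frame
import sys,numpy as np
from scipy.spatial.transform import Rotation as R
from plant import get_state
A=np.deg2rad(9.15);O=np.array([.4947,.0932])
def ph(x,y):return O+np.array([np.cos(A)*x-np.sin(A)*y,np.sin(A)*x+np.cos(A)*y])
def rows(p,yaw):
    s=get_state();R0=R.from_euler('xyz',s['ee_rot'],degrees=True);R1=R.from_euler('xyz',[180,0,yaw],degrees=True)
    print('shift cm',(R0.inv().apply(np.array(p)-s['eef_pos'])*100).round(2),'turn',(R0.inv()*R1).as_rotvec(degrees=True).round(2))
if __name__=='__main__':
    a=[float(x) for x in sys.argv[2:]]
    if sys.argv[1]=='ph': a[:2]=ph(a[0]/1000,a[1]/1000)
    print(np.round(a,4));rows(a[:3],a[3])
E
python3 go.py ph -70 185 .20 -170.85
python3 - <<'E'
from h import *
d=dict(np.load('pics/scene0.npz'));W=world(d);c=d['color'];hsv=cv2.cvtColor(c,cv2.COLOR_RGB2HSV)
v,u=np.mgrid[:400,:640];z=W[...,2];h,s=hsv[...,0],hsv[...,1]
def m(n,k):
    p=W[k];(cx,cy),sz,a=cv2.minAreaRect((p[:,:2]*1000).astype(np.float32));print(n,len(p),round(cx,1),round(cy,1),np.round(sz,1),round(a,1),p.mean(0).round(4))
r=lambda a,b,e,f:(u>=a)&(u<b)&(v>=e)&(v<f)
m('lamptop',r(345,410,120,185)&(abs(z-.095)<.006)&(h>110)&(h<160))
m('dettop',r(285,330,150,200)&(abs(z-.085)<.006))
m('knob',r(390,415,115,140)&((h<8)|(h>172))&(s>120))
m('racktop',r(145,240,170,220)&(abs(z-.028)<.006)&(h>20)&(h<35))
m('blue',r(205,225,170,200)&(z>.04))
E
```

```text
[   0.3962    0.2647    0.2    -170.85  ]
shift cm [-27.14 -20.78   3.08] turn [-9.000e-02 -2.000e-02 -3.068e+01]
lamptop 784 480.7 199.4 [83.  82.3] 7.9 [0.4833 0.198  0.0948]
dettop 423 510.7 14.4 [61.1 63.9] 8.6 [0.5142 0.0071 0.0844]
knob 60 842.6 50.0 [ 20. 925.] 60.9 [0.4717 0.2556 0.1253]
racktop 1338 472.9 -273.4 [179.7  67.3] 86.5 [ 0.4778 -0.2737  0.0278]
blue 68 853.1 -202.6 [778.6  14.5] 1.7 [ 0.5038 -0.2129  0.0774]
```

```bash
python3 -m crank '-27.1 -20.8 3 0 0 -30.7;-27.1 -20.8 3 0 0 -30.7;-27.1 -20.8 3 0 0 -30.7;-27.1 -20.8 3 0 0 -30.7;-27.1 -20.8 3 0 0 -30.7;-27.1 -20.8 3 0 0 -30.7;-27.1 -20.8 3 0 0 -30.7;-27.1 -20.8 3 0 0 -30.7;-27.1 -20.8 3 0 0 -30.7;-27.1 -20.8 3 0 0 -30.7' 0; python3 go.py ph -70 185 .082 -170.85
```

```text
t: 1.35
eef_pos: [0.3955, 0.266, 0.2013]
ee_rot: [180.0, -0.0, -170.7]
force: [0.6, 1.1, 0.2]
finger_gap: -0.0
grasp_force: 0.0
[ 3.9620e-01  2.6470e-01  8.2000e-02 -1.7085e+02]
shift cm [-0.05 -0.14 11.93] turn [ 0.   -0.01  0.12]
```

```bash
python3 -m crank '0 -0.1 6 0 0 0;0 -0.1 11.9 0 0 0;0 -0.1 11.9 0 0 0;0 -0.1 11.9 0 0 0' ; python3 -m crank '-1.5 0 0 0 0 0;-2.5 0 0 0 0 0;-3.5 0 0 0 0 0;-4 0 0 0 0 0;-4.5 0 0 0 0 0;-5 0 0 0 0 0;-5.5 0 0 0 0 0;-6 0 0 0 0 0;-6.4 0 0 0 0 0;-6.8 0 0 0 0 0'; python3 go.py ph 5 185 .082 -170.85
```

```text
t: 1.85
eef_pos: [0.3968, 0.2651, 0.0839]
ee_rot: [180.0, 0.1, -170.8]
force: [1.2, 0.1, 1.5]
finger_gap: -0.0
grasp_force: 0.0
t: 3.1
eef_pos: [0.4633, 0.275, 0.0821]
ee_rot: [-180.0, -0.0, -170.8]
force: [-1.1, 0.2, -0.9]
finger_gap: -0.001
grasp_force: 0.6
[ 4.7020e-01  2.7660e-01  8.2000e-02 -1.7085e+02]
shift cm [-0.71  0.05  0.01] turn [-0.01 -0.03  0.02]
```

Run:
```python
from h import *
d=shot('top','top1');e=shot('scene','scene1')
a=cv2.resize(d['color'][205:305,120:280],None,fx=3.5,fy=3.5);b=cv2.resize(e['color'][80:220,280:500],None,fx=2,fy=2)
w=np.zeros((640,560,3),np.uint8);w[:350]=a[:350,:560];w[350:630,:440]=b
cv2.imwrite('pics/c1.png',cv2.convertScaleAbs(w[:600,:,::-1],alpha=1.5))
```

```text
(no output)
```

View pics/c1.png

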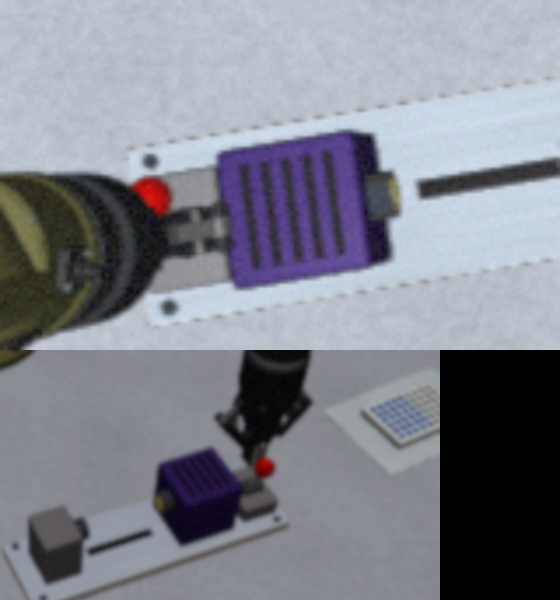

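The fingers are behind the red knob at c1 pixel (152,195), and it has already swung past vertical. I'll push on to the stop in small steps.

```bash
python3 -m crank '-0.2 0 0 0 0 0;-0.4 0 0 0 0 0;-0.6 0 0 0 0 0;-0.6 0 0 0 0 0'; python3 -m crank '-0.1 0 0 0 0 0;-0.2 0 0 0 0 0;-0.2 0 0 0 0 0';python3 -m crank '-0.1 0 0 0 0 0;-0.2 0 0 0 0 0;-0.2 0 0 0 0 0'
```

```text
t: 3.7
eef_pos: [0.4693, 0.276, 0.0823]
ee_rot: [-180.0, 0.0, -170.8]
force: [-0.7, -0.5, -0.7]
finger_gap: 0.002
grasp_force: 0.4
t: 4.08
eef_pos: [0.4712, 0.2763, 0.0823]
ee_rot: [-180.0, 0.0, -170.8]
force: [-1.2, -0.6, -0.7]
finger_gap: 0.001
grasp_force: 0.5
t: 4.45
eef_pos: [0.4722, 0.2764, 0.0821]
ee_rot: [180.0, -0.1, -170.8]
force: [-5.4, -1.5, 1.2]
finger_gap: 0.002
grasp_force: 2.6
```

```bash
python3 -m crank '-0.1 0 0 0 0 0;-0.2 0 0 0 0 0;-0.2 0 0 0 0 0'; python3 -m crank '1 0 0 0 0 0;3 0 0 0 0 0;5 0 -4 0 0 0;6 0 -9 0 0 0;6 0 -12 0 0 0;6 0 -12 0 0 0;6 0 -12 0 0 0'; python3 go.py w .4767 -.216 .13 175.4;  python3 - <<'E'
from h import *
d=shot('top','top2')
hsv=cv2.cvtColor(d['color'],cv2.COLOR_RGB2HSV);h,s=hsv[...,0],hsv[...,1];W=world(d)
m=((h<8)|(h>172))&(s>150);v,u=np.mgrid[:400,:640];m&=(u<230)&(u>130)&(v>200)
print(m.sum(),u[m].mean(),v[m].mean(),W[m].mean(0))
from go import ph
print(ph(.029,.185))
E
```

```text
t: 4.82
eef_pos: [0.4724, 0.2765, 0.082]
ee_rot: [180.0, -0.3, -170.8]
force: [-10.1, -0.9, 5.6]
finger_gap: -0.001
grasp_force: 5.2
t: 5.7
eef_pos: [0.4161, 0.2674, 0.202]
ee_rot: [180.0, 0.0, -170.8]
force: [-1.1, 0.7, -0.5]
finger_gap: 0.001
grasp_force: 0.0
[ 4.767e-01 -2.160e-01  1.300e-01  1.754e+02]
shift cm [  1.72 -48.69   7.2 ] turn [1.000e-02 5.000e-02 1.377e+01]
114 161.99122807017545 256.7456140350877 [0.49419549 0.27792669 0.09952683]
[0.49391234 0.28045752]
```

```bash
python3 -m crank '0.5 -6 0 0 0 4;0.8 -12 2 0 0 8;1 -18 4 0 0 13.8;1.7 -48.7 5 0 0 13.8;1.7 -48.7 5 0 0 13.8;1.7 -48.7 5 0 0 13.8;1.7 -48.7 5 0 0 13.8;1.7 -48.7 5 0 0 13.8;1.7 -48.7 5 0 0 13.8;1.7 -48.7 5 0 0 13.8' 0.35; python3 go.py w .4767 -.216 .10 175.4
python3 - <<'E'
from h import *
d=shot('top','top3');e=shot('scene','scene3')
a=cv2.resize(d['color'][215:315,355:515],None,fx=3.5,fy=3.5);b=cv2.resize(e['color'][110:240,130:300],None,fx=3,fy=3)[:240]
w=np.zeros((590,560,3),np.uint8);w[:350]=a;w[350:590,:510]=b
cv2.imwrite('pics/c3.png',cv2.convertScaleAbs(w[:,:,::-1],alpha=1.5))
E
```

```text
t: 7.0
eef_pos: [0.4756, -0.2156, 0.1509]
ee_rot: [179.9, -0.1, 175.3]
force: [-0.6, -0.3, -0.1]
finger_gap: 0.352
grasp_force: 0.0
[ 4.767e-01 -2.160e-01  1.000e-01  1.754e+02]
shift cm [-0.13 -0.04  5.09] turn [ 0.08 -0.14 -0.08]
```

View pics/c3.png

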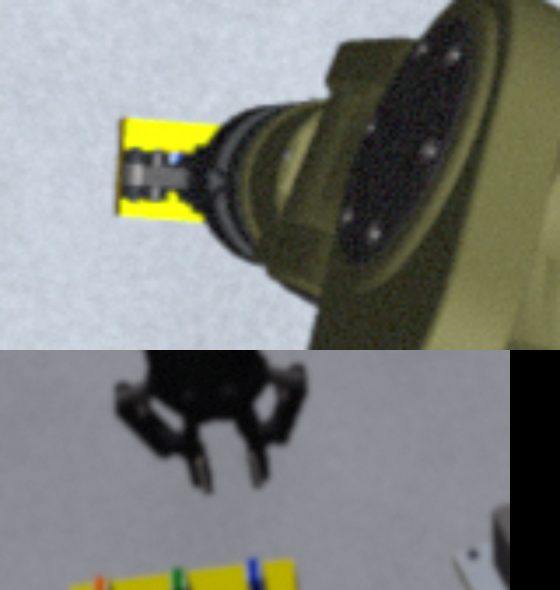

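The gripper is above the rack, with its fingers straddling blue. In the lower image the knuckles spread wide, so I'll check how high they sit above the tips, and measure the tip midpoint in camera coordinates.

Run:
```python
from h import *
from scipy.spatial.transform import Rotation as R
s=get_state();R0=R.from_euler('xyz',s['ee_rot'],degrees=True)
for n in('scene3','top3'):
    d=dict(np.load(f'pics/{n}.npz'));P=(R0.inv().apply(world(d).reshape(-1,3)-s['eef_pos'])*1000)
    v=d['color'].reshape(-1,3).max(1)
    k=(P[:,2]>-90)&(P[:,2]<12)&(abs(P[:,0])<60)&(abs(P[:,1])<90);P=P[k]
    print(n)
    for a in range(-90,12,6):
        q=P[(P[:,2]>=a)&(P[:,2]<a+6)]
        if len(q)>3:
            l=q[q[:,1]<0];r=q[q[:,1]>=0]
            f=lambda w,i:(np.round([w[:,i].min(),w[:,i].max()],0) if len(w) else '-')
            print(a,len(q),'y',f(l,1),f(r,1),'x',f(l,0),f(r,0))
```

```text
scene3
-90 96 y [-63.  -1.] [ 1. 63.] x [-18.  -2.] [-18.   1.]
-84 86 y [-59.  -0.] [ 1. 60.] x [-19.   0.] [-19.  -6.]
-78 86 y [-57.  -1.] [ 1. 57.] x [-17.  13.] [-19.   7.]
-72 70 y [-56. -12.] [14. 54.] x [-18.  12.] [-19.  10.]
-66 52 y [-51. -18.] [15. 51.] x [-16.  10.] [-17.  10.]
-60 109 y [-48. -15.] [17. 51.] x [-14.   9.] [-14.  10.]
-54 85 y [-47. -16.] [16. 48.] x [-14.   9.] [-15.  12.]
-48 40 y [-42. -17.] [17. 43.] x [-15.  -4.] [-15.  -6.]
-42 26 y [-30. -16.] [16. 32.] x [-14.  10.] [-13.  -5.]
-36 26 y [-28. -14.] [16. 29.] x [-12.  11.] [-11.  -3.]
-30 25 y [-27. -15.] [16. 28.] x [-13.  -4.] [-12.  -6.]
-24 33 y [-28. -15.] [16. 29.] x [-12.   2.] [-12.   5.]
-18 26 y [-27. -15.] [16. 28.] x [-12.   7.] [-11.  -5.]
-12 23 y [-25. -14.] [16. 27.] x [-11.   9.] [-13.  -5.]
-6 9 y [-18. -15.] [18. 22.] x [-9.  7.] [-10.  -2.]
top3
-78 5 y - [20. 39.] x - [-14.  17.]
-72 8 y - [21. 37.] x - [-14.  17.]
-66 6 y - [22. 36.] x - [-12.   7.]
-60 15 y - [30. 37.] x - [-11.  12.]
-54 6 y - [19. 40.] x - [-10.  15.]
```

```bash
python3 -m crank '-0.1 0 5 0 0 0;-0.1 0 9 0 0 0;-0.1 0 11 0 0 0;-0.1 0 11.9 0 0 0;-0.1 0 11.9 0 0 0;-0.1 0 11.9 0 0 0'; python3 -m crank '0 0 0 0 0 0;0 0 0 0 0 0;0 0 0 0 0 0;0 0 0 0 0 0;0 0 0 0 0 0;0 0 0 0 0 0' 0.15;python3 -m crank '0 0 0 0 0 0;0 0 0 0 0 0;0 0 0 0 0 0;0 0 0 0 0 0' 0.1
```

```text
t: 7.85
eef_pos: [0.4786, -0.2162, 0.0344]
ee_rot: [-180.0, 0.1, 175.4]
force: [0.4, -0.0, 0.0]
finger_gap: 0.351
grasp_force: 0.0
t: 8.6
eef_pos: [0.478, -0.2161, 0.0335]
ee_rot: [180.0, 0.0, 175.4]
force: [0.9, 1.8, 3.9]
finger_gap: 0.152
grasp_force: 2.3
t: 9.1
eef_pos: [0.478, -0.2159, 0.0336]
ee_rot: [180.0, 0.0, 175.4]
force: [2.2, 4.2, 6.1]
finger_gap: 0.132
grasp_force: 58.9
```

```bash
python3 -m crank '0 0 -0.3 0 0 0;0 0 -0.8 0 0 0;0 0 -1.4 0 0 0;0 0 -2 0 0 0;0 0 -2.8 0 0 0;0 0 -4 0 0 0;0 0 -7 0 0 0;0 0 -11 0 0 0;0 0 -15 0 0 0;0 0 -15 0 0 0' 0; python3 go.py ph 0 0 .185 99.15
python3 - <<'E'
from h import *
d=shot('top','top4');e=shot('scene','scene4')
b=cv2.resize(e['color'][90:220,130:300],None,fx=4,fy=4)
cv2.imwrite('pics/c4.png',cv2.convertScaleAbs(b[:,:,::-1],alpha=1.6))
E
```

```text
t: 10.35
eef_pos: [0.4799, -0.2176, 0.1876]
ee_rot: [-179.8, 0.4, 175.4]
force: [-0.4, -0.4, -0.2]
finger_gap: 0.13
grasp_force: 59.0
[4.947e-01 9.320e-02 1.850e-01 9.915e+01]
shift cm [ 1.04 31.1   0.16] turn [ 0.1   0.43 76.2 ]
```

View pics/c4.png

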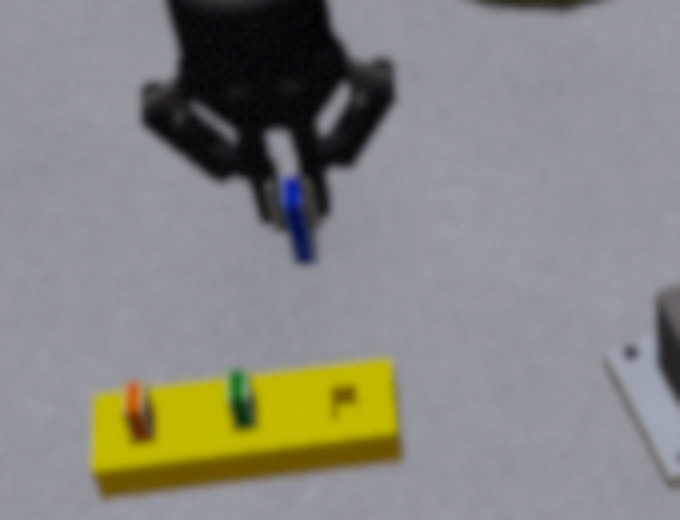

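The blue block is held between its pale faces with its window towards the camera, at c4 (295,220). Amber and green are still in their pockets. Next I'll carry it to above mid-gap.

```bash
python3 -m crank '0 3 0 0 0 10;0 7 0 0 0 20;0 11 0 0 0 30;0.3 15 0 0 0 40;0.5 19 0 0 0 50;0.7 23 0 0 0 60;0.8 27 0 0 0 68;1 30 0 0 0 74;1 31.1 0 0 0 76.2;1 31.1 0 0 0 76.2'; python3 -m crank '0 0 0 0 0 0;0 0 0 0 0 0'; python3 go.py ph 0 0 .13 99.15
cat > blk.py <<'E'
import sys
from h import *
from scipy.spatial.transform import Rotation as R
tag=sys.argv[1]
s=get_state();R0=R.from_euler('xyz',s['ee_rot'],degrees=True)
for n in('scene','top'):
    d=shot(n,n+tag);W=world(d);P=R0.inv().apply(W.reshape(-1,3)-s['eef_pos'])*1000
    hsv=cv2.cvtColor(d['color'],cv2.COLOR_RGB2HSV).reshape(-1,3)
    k=(hsv[:,0]>105)&(hsv[:,0]<132)&(hsv[:,1]>90)&(abs(P[:,0])<25)&(abs(P[:,1])<20)&(P[:,2]>-40)&(P[:,2]<45)
    q=P[k]; print(n,len(q),q.min(0).round(1) if len(q) else '',q.max(0).round(1) if len(q) else '')
    # held block incl. frosted, below the fingers
    k=(P[:,2]>2)&(P[:,2]<40)&(abs(P[:,0])<25)&(abs(P[:,1])<20);q=P[k]
    for a in range(2,40,4):
        w=q[(q[:,2]>=a)&(q[:,2]<a+4)]
        if len(w)>3: print(' ',a,len(w),'x',np.percentile(w[:,0],[3,97]).round(1),'y',np.percentile(w[:,1],[3,97]).round(1))
e=np.load('pics/scene'+tag+'.npz')['color'];
cv2.imwrite('pics/c'+tag+'.png',cv2.convertScaleAbs(cv2.resize(e[60:210,260:440],None,fx=4,fy=4,interpolation=cv2.INTER_CUBIC)[:,:,::-1],alpha=1.7))
E
python3 blk.py 5
```

```text
t: 11.7
eef_pos: [0.4918, 0.095, 0.182]
ee_rot: [-179.9, 0.0, 99.3]
force: [-0.0, -0.5, -0.6]
finger_gap: 0.13
grasp_force: 59.0
t: 11.95
eef_pos: [0.4926, 0.0939, 0.183]
ee_rot: [-180.0, 0.0, 99.1]
force: [0.3, 0.3, -0.6]
finger_gap: 0.131
grasp_force: 59.0
[4.947e-01 9.320e-02 1.300e-01 9.915e+01]
shift cm [-0.1   0.21  5.3 ] turn [-0.04  0.01 -0.02]
scene 32 [-11.8  -7.8 -34.3] [-4.  18.  13.2]
  2 8 x [-10.2   6.3] y [-2.   7.9]
  6 14 x [-10.7  11.2] y [-4.7  7.6]
  10 14 x [-11.5  10.8] y [2.4 8. ]
  14 18 x [-10.3   8.5] y [-5.4 10. ]
  18 10 x [-10.   12.3] y [-6.1  7.6]
  22 6 x [-9.8  9.1] y [-4.7  6.4]
top 0
```

View pics/c5.png

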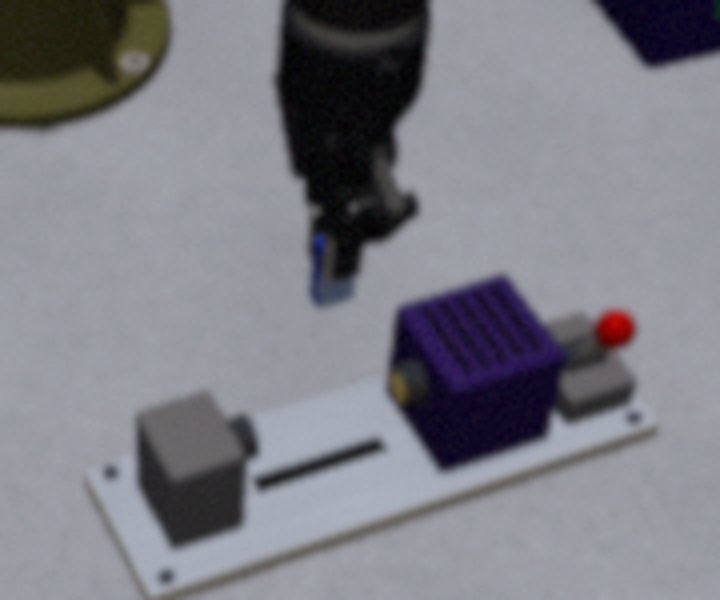

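The block hangs upright over mid-gap at c5 (330,270), and the lever is over at (615,328). I'll refine the photometer pose with the plate screw holes in both cameras.

```bash
cat > holes.py <<'E'
from h import *
def at(d,uv,z):
    K=d['intrinsics'];E=d['extrinsics'];r=np.array([(uv[0]-K[0,2])/K[0,0],-(uv[1]-K[1,2])/K[1,1],-1])@E[:3,:3]
    o=-E[:3,:3].T@E[:3,3];return (o+r*((z-o[2])/r[2]))[:2]
def dark(d,uv,w=5):
    g=255-cv2.cvtColor(d['color'],cv2.COLOR_RGB2GRAY).astype(float);u,v=map(int,np.round(uv))
    p=g[v-w:v+w+1,u-w:u+w+1];p=np.clip(p-np.median(p)-12,0,None)
    yy,xx=np.mgrid[v-w:v+w+1,u-w:u+w+1];return (xx*p).sum()/p.sum(),(yy*p).sum()/p.sum()
T=dict(np.load('pics/top0.npz'));S=dict(np.load('pics/scene5.npz'))
t=[(140+694/4,205+83/4),(140+721/4,205+248/4),(140+92/4,205+184/4)]
s=[(287.5,178.3),(301.5,204.3),(418.3,164.5)]
# match: scene near camera (+x).  scene1=far(-x) det end, scene2=+x det end, scene3=+x lamp end
t=[t[1],t[0],t[2]]
A=np.array([at(T,dark(T,x,4),.015) for x in t]);B=np.array([at(S,dark(S,x,4),.015) for x in s])
print('top\n',A.round(4),'\nscene\n',B.round(4))
for n,q in(('top',A),('scene',B)):
    c=(q[0]+q[2])/2; e=q[2]-q[1]; a=np.arctan2(-e[0],e[1]);print(n,'yaw',np.rad2deg(a).round(2),'origin',(c-.04*np.array([-np.sin(a),np.cos(a)])).round(4),np.linalg.norm(e),np.linalg.norm(q[0]-q[1]))
E
python3 holes.py
```

```text
top
 [[ 0.4705 -0.0377]
 [ 0.5598 -0.0229]
 [ 0.505   0.3022]] 
scene
 [[ 0.4715 -0.0343]
 [ 0.5659 -0.0181]
 [ 0.5022  0.3048]]
top yaw 9.57 origin [0.4944 0.0928] 0.3296834350666574 0.09057399012179403
scene yaw 11.18 origin [0.4946 0.096 ] 0.3291298663398816 0.09585619058746457
```

```bash
sed -i 's/.4947,.0932/.4954,.094/' go.py; python3 go.py ph 0 0 .0766 99.15
```

```text
[4.954e-01 9.400e-02 7.660e-02 9.915e+01]
shift cm [-0.04  0.26 10.66] turn [-0.01  0.01 -0.03]
```

```bash
python3 -m crank '0 0.3 1 0 0 0;0 0.3 3 0 0 0;0 0.3 5 0 0 0;0 0.3 7 0 0 0;0 0.3 8.5 0 0 0;0 0.3 9.7 0 0 0;0 0.3 10.4 0 0 0;0 0.3 10.6 0 0 0;0 0.3 10.6 0 0 0;0 0.3 10.6 0 0 0'; python3 go.py ph 0 0 .0766 99.15; python3 blk.py 6
```

```text
t: 13.3
eef_pos: [0.4962, 0.0952, 0.0778]
ee_rot: [179.9, -0.0, 99.2]
force: [-0.5, 0.3, -0.4]
finger_gap: 0.132
grasp_force: 59.0
[4.954e-01 9.400e-02 7.660e-02 9.915e+01]
shift cm [-0.1  -0.1   0.12] turn [ 0.05 -0.    0.02]
scene 29 [-11.7  -6.8 -35.1] [ 0.1 19.9 15.3]
  6 12 x [-11.1   5.9] y [-5.   9.3]
  10 8 x [-9.6 11.8] y [2.2 6.8]
  14 11 x [-10.4   9.5] y [-2.8  7.3]
  18 12 x [-9.6 10.5] y [3.6 7.7]
top 0
```

View pics/c6.png

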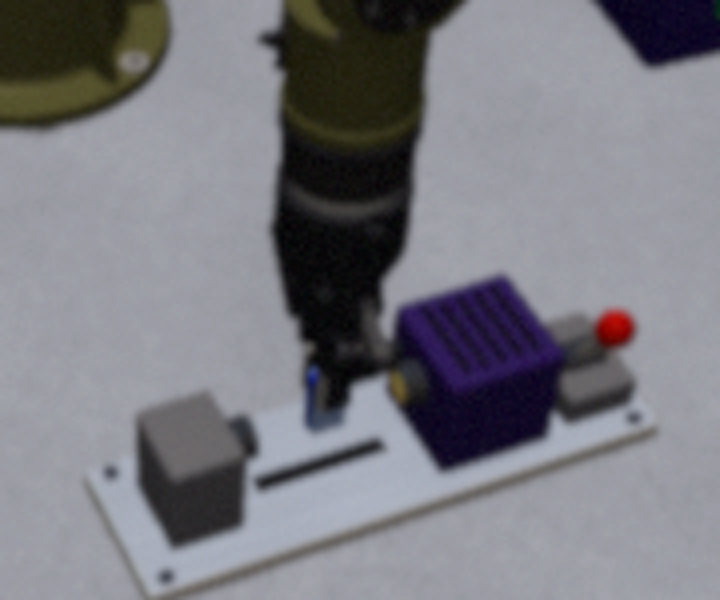

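The block is in the gap at c6 (322,400), below and between the fingers, clear of the lens tube at (403,383) and the detector tube at (246,437). I'll overlay the model for a relative check.

```bash
cat > ov.py <<'E'
import sys
from h import *
from go import A,O
from scipy.spatial.transform import Rotation as R
tag=sys.argv[1];x0,y0,f=286,130,8
S=dict(np.load(f'pics/scene{tag}.npz'));K=S['intrinsics'];E=S['extrinsics']
def pr(P):
    c=np.atleast_2d(P)@E[:3,:3].T+E[:3,3];return np.stack([K[0,2]+K[0,0]*c[:,0]/-c[:,2],K[1,2]+K[1,1]*-c[:,1]/-c[:,2]],-1)
Rz=np.array([[np.cos(A),-np.sin(A),0],[np.sin(A),np.cos(A),0],[0,0,1]]);o=np.array([*O,0])
ph=lambda P:np.atleast_2d(P)@Rz.T+o
img=cv2.convertScaleAbs(cv2.resize(S['color'][y0:y0+75,x0:x0+95],None,fx=f,fy=f,interpolation=cv2.INTER_CUBIC)[:,:,::-1],alpha=1.7)
def line(P,col):
    q=((pr(P)-[x0,y0]+.5)*f).astype(np.int32);cv2.polylines(img,[q],True,col,1,cv2.LINE_AA)
t=np.linspace(0,2*np.pi,40)
for y in(.05,-.05):line(ph(np.stack([.014*np.cos(t),0*t+y,.065+.014*np.sin(t)],-1)),(0,255,0))
def sq(cx,cy,w,h,z):return np.array([[cx+a*w/2,cy+b*h/2,z] for a,b in((1,1),(1,-1),(-1,-1),(-1,1))])
line(ph(sq(0,-.09,.06,.05,.085)),(0,255,0));line(ph(sq(0,.105,.08,.08,.095)),(0,255,0))
line(ph(sq(0,.04,.11,.36,.015)),(0,255,0))
s=get_state();R0=R.from_euler('xyz',s['ee_rot'],degrees=True)
for z in(.0236,.0236-.045):line(R0.apply(sq(0,0,.0225,.0125,z))+s['eef_pos'],(0,0,255))
cv2.imwrite(f'pics/ov{tag}.png',img)
E
python3 ov.py 6
```

```text
(no output)
```

View pics/ov6.png

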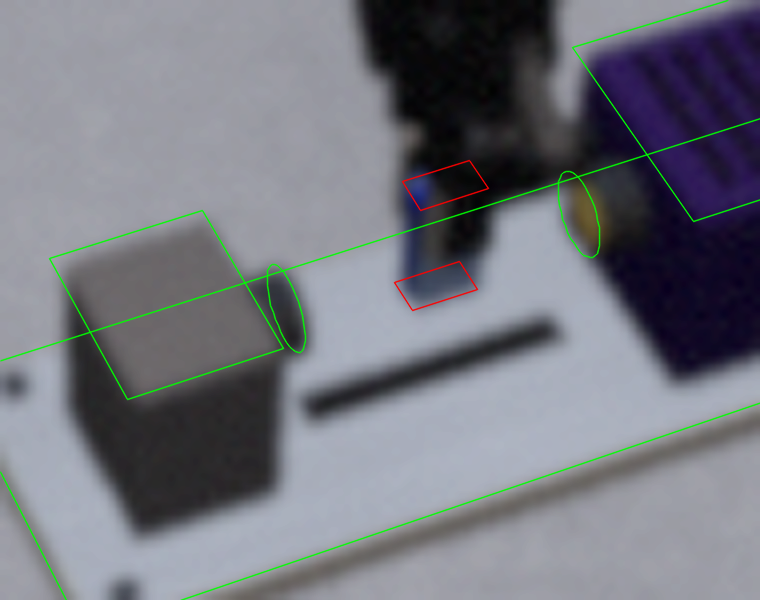

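The overlay shows the photometer a few pixels right of and below the green model, and the block likewise relative to red. I'll fit both image shifts numerically.

```bash
cat > fit.py <<'E'
import sys;sys.argv=[sys.argv[0],sys.argv[1]]
exec(open('ov.py').read())
g=cv2.GaussianBlur(cv2.cvtColor(S['color'],cv2.COLOR_RGB2GRAY).astype(np.float32),(0,0),.7)
gx=cv2.Sobel(g,cv2.CV_32F,1,0);gy=cv2.Sobel(g,cv2.CV_32F,0,1)
def score(segs,d):
    tot=[]
    for a,b in segs:
        n=np.array([-(b-a)[1],(b-a)[0]]);n/=np.linalg.norm(n)
        q=(a+(b-a)*np.linspace(.1,.9,30)[:,None]+d).astype(np.float32)
        m=lambda G:cv2.remap(G,q[:,0].reshape(-1,1),q[:,1].reshape(-1,1),cv2.INTER_LINEAR).ravel()
        tot.append(abs((m(gx)*n[0]+m(gy)*n[1]).mean()))
    return np.mean(tot)
def best(n,segs):
    D=np.arange(-3,3.01,.1);Z=np.array([[score(segs,np.array([a,b])) for a in D] for b in D])
    i=np.unravel_index(Z.argmax(),Z.shape);d=np.array([D[i[1]],D[i[0]]]);print(n,'shift px',d.round(2),'score',Z.max().round(2),'at 0',score(segs,np.zeros(2)).round(2));return d
def segs(P,ids):
    q=pr(P);return [(q[a],q[b]) for a,b in ids]
def box(w,h,cx,cy,zb,zt):return np.vstack([sq(cx,cy,w,h,zb),sq(cx,cy,w,h,zt)])  # 0:++ 1:+- 2:-- 3:-+
d1=best('det',segs(ph(box(.06,.05,0,-.09,.015,.085)),[(0,1),(1,2),(4,5),(5,6),(6,7),(1,5),(0,4)]))
d2=best('lamp',segs(ph(box(.08,.08,0,.105,.015,.095)),[(0,1),(4,7),(4,5),(5,6),(6,7),(0,4),(1,5)]))
d3=best('plate',segs(ph(sq(0,.04,.11,.36,.015)),[(0,1),(1,2),(3,0)]))
B=R0.apply(box(.0225,.0125,0,0,.0236,-.0214))+s['eef_pos']
q=pr(B);i=np.arange(4)
# edges low in the image (bottom face) and window side
bs=[(q[a],q[b]) for a,b in((0,1),(1,2),(2,3),(3,0))];bs.sort(key=lambda e:-(e[0]+e[1])[1])
left=min(i,key=lambda k:q[k][0]);l2=sorted(i,key=lambda k:-q[k][1])[0]
ext=[(q[left],q[left]*.45+q[left+4]*.55)]
best('block',bs[:2]+ext);best('block bottom',bs[:2]);best('block far right',bs[:2]+ext+[(q[k],q[k]*.8+q[k+4]*.2) for k in[max(i,key=lambda k:q[k][0])]])
c=ph([[0,0,.065]]);J=[(pr(c+1e-3*Rz[:,k])-pr(c))[0].round(3) for k in range(3)];print('px per mm along photometer x,y,z',J)
E
python3 fit.py 6
```

```text
det shift px [ 0.6 -0.3] score 90.9 at 0 85.53
lamp shift px [-0.6  0.6] score 81.23 at 0 80.33
plate shift px [1.5 0. ] score 62.47 at 0 44.38
block shift px [ 0.7 -0.4] score 141.51 at 0 132.49
block bottom shift px [ 0.3 -0.5] score 131.6 at 0 126.21
block far right shift px [ 0.6 -0.7] score 137.94 at 0 129.28
px per mm along photometer x,y,z [array([0.177, 0.278]), array([ 0.366, -0.118]), array([ 0.025, -0.275])]
```

The fits agree to about 1 mm. Block and photometer shift together, and the knob-contact estimate supports the current x. I'll lower by 1 mm and let it settle.

```bash
python3 -m crank '0 0 0.1 0 0 0;0 0 0.1 0 0 0;0 0 0.1 0 0 0;0 0 0.1 0 0 0;0 0 0.1 0 0 0;0 0 0.1 0 0 0'; python3 go.py ph 0 0 .0766 99.15; python3 blk.py 7 >/dev/null; python3 fit.py 7
```

```text
t: 14.15
eef_pos: [0.4958, 0.0951, 0.0763]
ee_rot: [-180.0, -0.0, 99.2]
force: [-0.1, 1.0, 0.0]
finger_gap: 0.132
grasp_force: 59.0
[4.954e-01 9.400e-02 7.660e-02 9.915e+01]
shift cm [-0.1  -0.05 -0.03] turn [-0.   -0.    0.02]
det shift px [ 0.6 -0.3] score 90.4 at 0 84.93
lamp shift px [-0.6  0.6] score 81.76 at 0 80.45
plate shift px [1.5 0. ] score 62.65 at 0 44.5
block shift px [ 0.7 -0.4] score 140.57 at 0 132.63
block bottom shift px [ 0.4 -0.4] score 132.02 at 0 126.33
block far right shift px [ 0.5 -0.7] score 136.77 at 0 129.91
px per mm along photometer x,y,z [array([0.177, 0.278]), array([ 0.366, -0.118]), array([ 0.025, -0.275])]
```

```bash
python3 -c "
from plant import ctrl,get_state
print(get_state()['joint_velocities'].round(2));print(ctrl.finish_job())"
```

```text
[-0.01 -0.04 -0.07  0.06 -0.09  0.11]
the job is handed in; nothing more can be done
None
```

The job is handed in: the lamp lever is fully over, and the blue block is held still by its frosted faces at mid-gap in the beam, placed to about 1 mm across the beam and in height and 1–3 mm along it by my own measurements (no verdict was returned).

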